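# Index the ring carousel and load the core ring

### The arm

A 6-joint arm with a two-finger parallel gripper is mounted at the origin on the work surface. World frame = base frame: x ahead of the robot, y to its left, z up, the work surface at z = 0. Lengths are in mm, angles in degrees, forces in N, time in s.
With the tool pointing down it reaches from about 300 to 850 mm from the base axis. Payload 4.2 kg.
Tool frame: the origin (TCP) lies on the centre line of the jaws, within the pads' length; the fingertips stand 14 mm ahead of it and the grasp point (between the pads) lies 5 mm behind it; z points along the fingers, y is the line along which they close (so a half turn about z gives the same grasp; the last joint's range is limited). The gripper opens to 91 mm and grips with 3 to 60 N. Pads are 32 mm wide; open, the fingers measure 118 mm over their backs; the gripper's body (76 mm by 178 mm) begins 60 mm behind the grasp point.
Start: joints at [-67.323, 18.312, 89.639, -0, 72.044, -1.146], TCP at [232.259, -526.02, 227.976] pointing down, gripper open.
Joint ranges: [-177.97, 177.97], [-48.28, 115.42], [12.27, 149.76], [-77.06, 257.06], [2.81, 150.46], [-146.56, 146.56]. Speed limits (degrees/s): [147.25, 147.25, 180, 180, 180, 180].

### API

Orientations are given as [roll, pitch, yaw] about the fixed x, y, z axes, in that order (R = Rz(yaw) Ry(pitch) Rx(roll)).
In Python, from workcell import env gives the robot as it stands.
- The arm moves only by the tool arm_command, never from a script. Its argument "motion" is a list of rows, each an object with "offset": the shift along the tool's x, y, z in m, a list of three; "spin": the turn about the tool's z in rad. In form: [{"offset": [tx, ty, tz], "spin": spin}, ...]. A call has 1 to 5 rows; each row shifts and turns the commanded pose from where the row before left it, along the tool's axes as they then stand; what a row does not reach is not made up. A row lasts 1/8 s, in which the tool goes at most 62.5 mm and 10.7 degrees, less where a joint would pass 70% of its speed; a pose out of reach is approached as far as the arm can. A call with a gripper value outside its range is refused whole. "jaw" is the finger opening in m, from 0 to 0.0912, set as the call begins (left out, the last holds). The fingers move at their own pace and stop on an object; "newtons" is the grip in N (left out, the last holds). Time passes only in rows, so rows that do not move let the fingers close. It gives the time, the measured TCP pose, the force, the opening and the grip force at its end, in the units of the state.
- env.state(): the state, without advancing time (a new reading comes with each control period).
- env.grab_frame(name): name is "scene" or "side" or "wrist"; returns (picture, depth): 420x560x3 uint8, blue, green, red; 420x560 float32, mm along the optical axis (not along the pixel's ray), 0 where there is no reading.
- env.camera_model(name): a dict with "fx", "fy", "cx", "cy" (pixels), "eye" and "rotation" of the camera in the world; the wrist camera has in their place "hand_eye" (4x4, takes a point from camera to tool coordinates, whose origin is the TCP and whose axes are the flange's). Camera axes: x right, y down, z forward; pixel columns grow to the right and rows downward; lengths in mm; the calibration is good to about 2 mm. A picture is of the moment at which its call begins: read the wrist's pose just before it. camera_model takes no time and is no camera call.
- env.job_done(): hands the job in; it is judged then, once.
Trained networks look in the newest picture that a camera, given by its name, has taken for a name from the list of things; names that differ only in an ending like _2 or _b are one class to them, and where a whole thing is asked for, a point or a joint stands for the part that bears it (a point fixed in the world has none). Each returns a list of dicts, best first, with "score" (0 to 1); they miss things now and then, are a little off and sometimes report something else, mostly with a low value. They report only what shows in the picture. A call takes as long as a camera call.
- env.boxes_of(camera, target): "bbox" ([left, top, right, bottom] in pixels, round what is visible of it).
- env.pinpoint(camera, target): "location" ([column, row] in pixels: a listed point, or the origin of a listed thing).
The state is a dict: "time_s": time; "qpos": joint angles; "qvel": joint speeds; "effort": joint torques, N m; "ee_pos": TCP position; "ee_rot": TCP orientation; "force": force on the tool from outside, world axes, zero at the start; "torque": the same for the moment, N m; "gripper_width": finger opening in mm; "gripper_force": force on a finger pad.
Only numpy, scipy, OpenCV 4.12 (cv2) and the standard library are available. Lean on these libraries where they do the work, as an engineer would, in place of code of your own. Each camera call takes 0.05 s, during which the arm holds its last target. There are 200 camera calls.

### The job

First turn the carousel by its black bar until the empty wide pocket stands at the loading point, lined up with the dark steel pointer on the stand. Then load the larger of the two loose steel rings, standing upright, into that pocket so that it sits on the pocket's floor, and let go, leaving the pocket at the pointer.

Things in the scene. Friction and masses are not known exactly. Their poses are not given: they have to be found in the camera images.
- core_ring: The part to load: polished steel core ring, an open tube 50 mm outside, 44 mm inside, 40 mm tall, 110 to 180 g, standing loose on the bench. Origin: centre of its underside, z along its axis. Bystanders near it, in any order: a smaller steel ring (34 mm diameter, 18 mm tall) and a solid white disc (50 mm diameter, 12 mm thick).
- bar_top (a point): Top centre of the carousel's handle, on its vertical turning axis, 87 mm above the bench. Upright black bar 56 mm long (along this x axis), 14 thick (y), flat sides free 35 mm down. Turns with the carousel; x points to the wide empty pocket. Aluminium disc 270 mm across, top 32 mm above the bench, turns both ways, friction about 0.1 N m, stays put. A capped ring rises 45 mm over the disc.
- wide_pocket (a point): Floor centre of the wide empty pocket, on the disc's top, 32 mm above the bench, 90 mm from the axis; turns with the carousel; x outward, z up. Round dark collar 70 mm inside, 78 outside, 8 mm high. The other pockets, 120 degrees to either side: one wide and full, one narrow (40 mm inside). Starts 0.5 to 1.45 rad counterclockwise (from above) of the loading point.
- load_point (a point): The loading point, fixed on the stand, 32 mm above the bench, 90 mm from the turning axis on the pointer's side; the wide pocket's floor centre comes here when lined up. x points outward from the axis to the pointer: a dark steel block 40 mm high with a wedge tip, just outside the disc's rim, far side 176 mm from the axis.

How it is judged (in metres and radians):
On the way:
1. the wide empty pocket is turned to the loading point (within 17 mm) while the core ring is still away from the pocket (horizontal distance between wide_pocket and load_point below 0.017 m and horizontal distance between core_ring and wide_pocket above 0.06 m), for 0.2 s.
At the end, for the whole second after the job is handed in: The wide pocket is at the loading point (floor centre within 17 mm, about 11 degrees), and the core ring stands upright (within 0.1 rad) on that pocket's floor (within 4 mm in height, 14 mm of its centre), released and at rest (horizontal distance between wide_pocket and load_point below 0.017 m and horizontal distance between core_ring and wide_pocket below 0.014 m and z of core_ring in the frame of wide_pocket between -0.004 and 0.004 m and angle between the z axis of core_ring and the z axis of wide_pocket, either way round below 0.1 rad and linear speed of core_ring below 0.02 m/s); the robot touches nothing.
It also fails if it takes over 58 s, if anything falls off the work surface, if the arm or the gripper's body presses on something with over 40 N, if the wrist force passes 120 N, or if a joint passes its speed limit or range.

## Working session

There is one attempt and no reset: what is moved stays moved. The work goes in short steps, Python scripts to look and compute and a tool call to move; the robot and the scene stay as the last step left them, time stands still between calls to the robot, and variables do not carry over. Pictures are saved under pics/ and viewed, at most 10 in all, crops included, and the job is handed in when it is done.

Besides the shell and the picture viewer there is one more tool, called after "Call:" as a command line: name --argument value ..., lists and objects as JSON in quotes. arm_command: Moves the arm, as the interface text tells. Its arguments: {"type":"object","properties":{"motion":{"type":"array"},"jaw":{"type":"number"},"newtons":{"type":"number"}},"required":["motion"]}

```bash
mkdir -p pics && cat > h.py <<'E'
import numpy as np, cv2
from scipy.spatial.transform import Rotation as R
from workcell import env
def T_tool():
    s=env.state(); T=np.eye(4); T[:3,:3]=R.from_euler('xyz',s['ee_rot'],degrees=True).as_matrix(); T[:3,3]=s['ee_pos']; return T
def cam(n):
    m=env.camera_model(n)
    if 'hand_eye' in m: T=T_tool()@np.array(m['hand_eye'])
    else:
        T=np.eye(4); T[:3,:3]=np.array(m['rotation']); T[:3,3]=m['eye']
    return m,T
def ray(n,px,z):
    "intersection of pixel ray with plane z"
    m,T=cam(n); d=T[:3,:3]@np.array([(px[0]-m['cx'])/m['fx'],(px[1]-m['cy'])/m['fy'],1]); o=T[:3,3]
    return o+d*(z-o[2])/d[2]
def cloud(n,depth):
    m,T=cam(n); v,u=np.mgrid[:depth.shape[0],:depth.shape[1]]
    P=np.stack([(u-m['cx'])/m['fx']*depth,(v-m['cy'])/m['fy']*depth,depth],-1)@T[:3,:3].T+T[:3,3]
    P[depth<=0]=np.nan; return P
E
python3 - <<'E'
from h import *
print(env.state())
a=env.grab_frame('scene'); b=env.grab_frame('side')
for n,f in (('scene',a),('side',b)):
    cv2.imwrite(f'pics/{n}0.png',f[0]); np.save(n+'0.npy',f[1])
    m,T=cam(n); print(n,T.round(2).tolist())
    for t,z in (('core_ring',0),('bar_top',87),('wide_pocket',32),('load_point',32)):
        for r in env.pinpoint(n,t)[:3]: print(t,np.round(r['location']),round(r['score'],2),ray(n,r['location'],z).round(1))
print(env.boxes_of('scene','core_ring'))
E
```

```text
{'time_s': 0.0, 'qpos': array([-6.73216994e+01,  1.83507379e+01,  8.97077627e+01,  1.09167947e-03,
        7.20446131e+01, -1.14562117e+00]), 'qvel': array([-0.05378693,  0.03339853,  0.06523219,  0.03807425,  0.01050508,
        0.00304306]), 'effort': array([-7.01549743e-04, -4.12462449e+01, -2.31973135e+01,  7.26164994e-02,
        4.59191320e-02, -1.67041508e-04]), 'ee_pos': array([ 232.07474242, -525.54112294,  227.12013598]), 'ee_rot': array([-1.79896928e+02, -3.09930240e-03,  2.38235815e+01]), 'force': array([-0.44115551,  0.02699359,  0.88384139]), 'torque': array([ 0.01320436,  0.01278702, -0.02014811]), 'gripper_force': 0.0, 'gripper_width': 91.37587677931623}
scene [[-147.12, 0.14, 127.52, 832.79], [-147.12, 0.14, 127.52, 254.35], [-147.12, 0.14, 127.52, 672.9], [0.0, 0.0, 0.0, 1.0]]
core_ring [399. 278.] 0.72 [ 159.9 -418.5    0. ]
wide_pocket [145. 164.] 0.58 [ 191.9 -386.5   32. ]
load_point [189. 147.] 0.86 [ 191.9 -386.5   32. ]
side [[-130.89, -0.46, -149.38, 231.51], [-130.89, -0.46, -149.38, 543.75], [-130.89, -0.46, -149.38, 613.51], [0.0, 0.0, 0.0, 1.0]]
core_ring [236. 338.] 0.56 [-382.   -69.8    0. ]
bar_top [306. 158.] 0.62 [-295.    17.2   87. ]
wide_pocket [316. 155.] 0.76 [-350.   -37.8   32. ]
load_point [344. 173.] 0.64 [-350.   -37.8   32. ]
[{'bbox': [385.0, 256.1, 419.6, 292.6], 'score': 0.92}]
```

```bash
sed -i "s/T\[:3,:3\]=np.array(m\['rotation'\])/T[:3,:3]=R.from_euler('xyz',m['rotation'],degrees=True).as_matrix()/" h.py
python3 - <<'E'
from h import *
S={'scene':[('core',399,278,0),('wp',145,164,32),('lp',189,147,32)],'side':[('core',236,338,0),('bar',306,158,87),('wp',316,155,32),('lp',344,173,32)]}
for n in S:
    for t,u,v,z in S[n]: print(n,t,ray(n,(u,v),z).round(1))
a=np.hstack([cv2.imread('pics/scene0.png')[:,:],cv2.imread('pics/side0.png')])
cv2.imwrite('pics/both.png',cv2.resize(a,(800,300),interpolation=cv2.INTER_AREA))
for n in S:
    P=cloud(n,np.load(n+'0.npy')); print(n,np.isfinite(P).mean(), np.nanmedian(P[...,2]))
E
```

```text
scene core [479.6 264.9   0. ]
scene wp [ 591.5 -272.    32. ]
scene lp [ 502.7 -232.    32. ]
side core [484.4 264.1   0. ]
side bar [ 585.4 -173.2   87. ]
side wp [ 606.2 -274.8   32. ]
side lp [ 508.3 -237.8   32. ]
scene 0.9963562925170067 0.44461850872130526
side 0.996062925170068 0.19688083842748938
```

View pics/scene0.png

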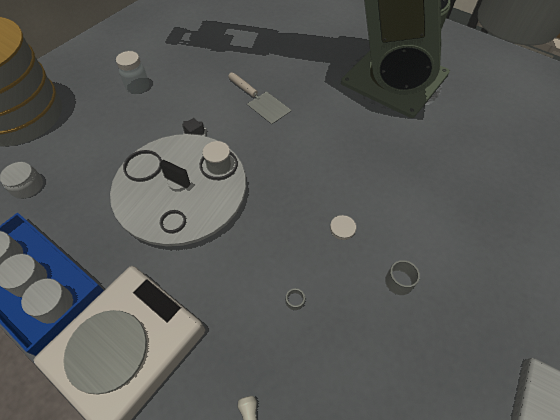

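View pics/side0.png

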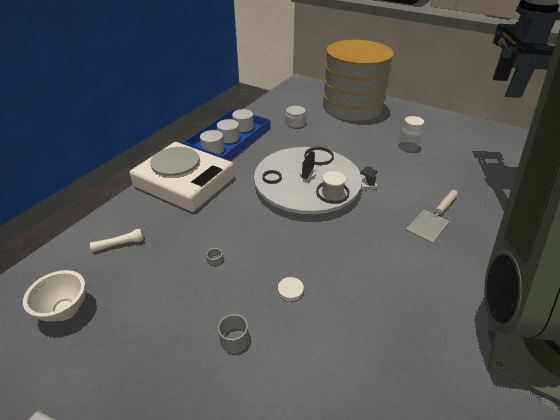

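Scene view: the empty wide pocket is at (143,165), the full one at (217,160), the narrow one at (173,221), the bar at (176,174), the pointer at (193,127) and the core ring at (404,275). Next I'll fit the disc, collar and ring geometry from depth.

```bash
python3 - <<'E'
from h import *
from scipy.optimize import least_squares
def circ(p):
    r=least_squares(lambda q:np.hypot(*(p-q[:2]).T)-q[2],[*p.mean(0),50],loss='soft_l1').x; return r.round(1)
for n in ('scene','side'):
    P=cloud(n,np.load(n+'0.npy')); x,y,z=P[...,0],P[...,1],P[...,2]
    I=cv2.imread(f'pics/{n}0.png').max(2)
    near=np.hypot(x-590,y+185)<180
    disc=(near&(abs(z-32)<6)).astype(np.uint8)
    c=max(cv2.findContours(disc,0,1)[0],key=cv2.contourArea)[:,0]
    h=cv2.convexHull(c)[:,0]; H=np.array([ray(n,p,32)[:2] for p in c])
    d=circ(H); print(n,'disc',d)
    bt=near&(z>83)&(z<92)&(np.hypot(x-d[0],y-d[1])<45)
    q=P[bt][:,:2]; w=np.linalg.svd(q-q.mean(0),full_matrices=False)[2][0]; print('bar',q.mean(0),bt.sum(),np.degrees(np.arctan2(w[1],w[0])),'len',np.ptp((q-q.mean(0))@w))
    pt=near&(z>34)&(z<45)&(np.hypot(x-d[0],y-d[1])>137)&(np.hypot(x-d[0],y-d[1])<180)
    q=P[pt]; print('pointer',q.mean(0).round(1),len(q),np.degrees(np.arctan2(q[:,1].mean()-d[1],q[:,0].mean()-d[0])),np.ptp(q,0))
    # collar: dark pixels on disc at r 90+-40
    col=near&(z>34)&(z<46)&(I<80)&(np.hypot(x-d[0],y-d[1])<133)&(np.hypot(x-600,y+274)<50)
    print('collar',circ(P[col][:,:2]),col.sum())
    rg=(np.hypot(x-482,y-264)<40)&(z>36)&(z<45)
    print('ring',circ(P[rg][:,:2]),rg.sum(),np.nanmax(z[np.hypot(x-482,y-264)<40]))
    for zz in ((6,18),):
        for cx,cy in ():pass
E
```

```text
scene disc [ 592.  -172.7  126. ]
bar [ 586.02509382 -180.18757607] 178 99.13419551356932 len 55.598267991296154
pointer [ 461.5 -266.    39.1] 198 -144.4388671828382 [187.82130908  91.79621584   9.08467276]
collar [ 599.1 -269.3   36.6] 235
ring [487.3 267.5  23.4] 199 42.14699613958271
side disc [ 579.6 -175.5  132.4]
bar [ 581.55899346 -178.59080765] 81 98.63294386856234 len 54.17847877309889
pointer [ 452.  -264.5   39.2] 128 -145.10525984490826 [37.65978541 43.18014539  8.01526983]
collar [ 596.1 -269.2   36.7] 121
ring [484.9 268.4  23.3] 203 42.18011483968985
```

Call:
arm_command --motion '[{"offset": [0.0513,-0.0195,0],"spin": 0},{"offset": [0.0513,-0.0195,0],"spin": 0},{"offset": [0.0513,-0.0195,0],"spin": 0},{"offset": [0.0513,-0.0195,0],"spin": 0},{"offset": [0.0513,-0.0195,0],"spin": 0}]' --jaw 0.05

```text
time_s: 1.18
ee_pos: [428.7, -331.9, 228.2]
ee_rot: [180.0, -0.0, 23.8]
force: [0.1, -1.1, -0.6]
gripper_width: 50.3
gripper_force: 0.0
```

Call:
arm_command --motion '[{"offset": [0.0513,-0.0195,0],"spin": 0},{"offset": [0.0513,-0.0195,0],"spin": 0},{"offset": [0.0513,-0.0195,0],"spin": 0},{"offset": [0.0513,-0.0195,0],"spin": -0.164},{"offset": [0,0,0],"spin": -0.164}]'

```text
time_s: 1.8
ee_pos: [586.2, -176.0, 227.5]
ee_rot: [-180.0, -0.1, 43.2]
force: [-1.2, -0.8, 0.4]
gripper_width: 50.1
gripper_force: 0.0
```

Call:
arm_command --motion '[{"offset": [0,0,0],"spin": -0.164},{"offset": [0,0,0],"spin": -0.164},{"offset": [0,0,0],"spin": -0.164},{"offset": [0,0,0],"spin": -0.164},{"offset": [0,0,0],"spin": -0.164}]'

```text
time_s: 2.42
ee_pos: [583.7, -179.0, 228.0]
ee_rot: [180.0, 0.0, 89.9]
force: [0.2, 0.1, -0.2]
gripper_width: 50.1
gripper_force: 0.0
```

Call:
arm_command --motion '[{"offset": [0,0,0],"spin": -0.164},{"offset": [0,0,0],"spin": 0},{"offset": [0,0,0],"spin": 0}]'

```text
time_s: 2.8
ee_pos: [583.7, -179.0, 228.0]
ee_rot: [180.0, 0.0, 98.9]
force: [-0.2, -0.0, 0.1]
gripper_width: 50.0
gripper_force: 0.0
```

```bash
python3 - <<'E'
from h import *
s=env.state(); print(s['time_s'],s['ee_pos'],s['ee_rot'],s['qpos'].round(1),s['gripper_width'])
f=env.grab_frame('wrist'); cv2.imwrite('pics/w1.png',f[0])
for t,z in (('bar_top',87),('wide_pocket',32),('load_point',32)):
    for r in env.pinpoint('wrist',t)[:2]: print(t,np.round(r['location']),round(r['score'],2),ray('wrist',r['location'],z).round(1))
P=cloud('wrist',f[1]);x,y,z=P[...,0],P[...,1],P[...,2]
bt=(z>82)&(z<92)&(np.hypot(x-584,y+179)<45)
q=np.argwhere(bt); print(len(q))
if len(q):
    (c,wh,a)=cv2.minAreaRect(P[bt][:,:2].astype(np.float32)); print('bar',c,wh,a)
E
```

```text
2.8 [ 583.74703336 -178.99530467  227.96866648] [1.79995992e+02 5.79664291e-03 9.88623459e+01] [-18.1  21.5  84.8  -0.   73.7 -27. ] 49.9699858966241
bar_top [284. 204.] 0.77 [ 582.5 -181.1   87. ]
wide_pocket [284. 267.] 0.56 [ 596.2 -272.8   32. ]
load_point [221. 224.] 0.66 [ 513.1 -229.4   32. ]
778
bar (584.1414794921875, -182.39361572265625) (13.928715705871582, 55.596614837646484) 8.626651763916016
```

View pics/w1.png

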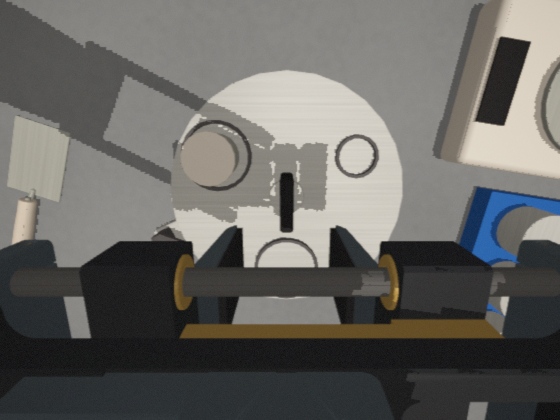

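Call:
arm_command --motion '[{"offset": [-0.0025,0,0.05],"spin": 0},{"offset": [0,0,0.05],"spin": 0},{"offset": [0,0,0.035],"spin": 0},{"offset": [0,0,0.02],"spin": 0},{"offset": [0,0,0],"spin": 0}]'

```text
time_s: 3.62
ee_pos: [583.1, -181.1, 71.3]
ee_rot: [-179.8, -0.1, 99.0]
force: [0.4, 0.4, 0.7]
gripper_width: 49.9
gripper_force: 0.0
```

Call:
arm_command --motion '[{"offset": [0,0,0],"spin": 0},{"offset": [0,0,0],"spin": 0},{"offset": [0,0,0],"spin": 0},{"offset": [0,0,0],"spin": 0}]' --jaw 0.005 --newtons 20

```text
time_s: 4.12
ee_pos: [584.6, -181.5, 73.5]
ee_rot: [179.9, 0.0, 99.0]
force: [-0.8, -1.4, 7.1]
gripper_width: 14.2
gripper_force: 20.0
```

Gripping the 14 mm bar. Now I'll turn it.

Call:
arm_command --motion '[{"offset": [0,0,0],"spin": 0.1},{"offset": [0,0,0],"spin": 0.14},{"offset": [0,0,0],"spin": 0.14},{"offset": [0,0,0],"spin": 0.14},{"offset": [0,0,0],"spin": 0.14}]'

```text
time_s: 4.75
ee_pos: [584.4, -181.5, 73.5]
ee_rot: [180.0, -0.0, 60.9]
force: [-0.4, 0.7, 3.0]
gripper_width: 13.6
gripper_force: 20.0
```

Call:
arm_command --motion '[{"offset": [0,0,0],"spin": 0.14},{"offset": [0,0,0],"spin": 0.14},{"offset": [0,0,0],"spin": 0.14},{"offset": [0,0,0],"spin": 0.05},{"offset": [0,0,0],"spin": 0}]'

```text
time_s: 5.38
ee_pos: [584.2, -181.4, 73.5]
ee_rot: [180.0, -0.0, 34.3]
force: [-0.4, 1.0, 3.6]
gripper_width: 14.0
gripper_force: 20.0
```

Call:
arm_command --motion '[{"offset": [0,0,0],"spin": 0},{"offset": [0,0,0],"spin": 0}]' --jaw 0.05

```text
time_s: 5.62
ee_pos: [584.1, -181.5, 72.8]
ee_rot: [180.0, 0.0, 34.3]
force: [-0.0, 0.8, 1.0]
gripper_width: 30.9
gripper_force: 0.0
```

Call:
arm_command --motion '[{"offset": [0,0,-0.04],"spin": 0},{"offset": [0,0,-0.055],"spin": 0},{"offset": [0,0,-0.055],"spin": 0},{"offset": [0,0,-0.055],"spin": 0},{"offset": [0,0,0],"spin": 0}]'

```text
time_s: 6.25
ee_pos: [586.2, -182.2, 283.3]
ee_rot: [179.5, -0.4, 34.3]
force: [-0.3, -0.8, -1.4]
gripper_width: 50.1
gripper_force: 0.0
```

```bash
python3 - <<'E'
from h import *
s=env.state(); print(s['time_s'],s['ee_pos'],s['ee_rot'],s['qpos'].round(1),s['gripper_width'])
for n in ('wrist','scene','side'):
    f=env.grab_frame(n); cv2.imwrite(f'pics/{n}2.png',f[0]); np.save(n+'2.npy',f[1])
    for t,z in (('bar_top',87),('wide_pocket',32),('load_point',32)):
        for r in env.pinpoint(n,t)[:1]: print(n,t,np.round(r['location']),round(r['score'],2),ray(n,r['location'],z).round(1))
    if n=='wrist':
        P=cloud(n,f[1]);x,y,z=P[...,0],P[...,1],P[...,2]
        bt=(z>82)&(z<92)&(np.hypot(x-584,y+182)<45)
        print('bar',cv2.minAreaRect(P[bt][:,:2].astype(np.float32)))
E
```

```text
6.25 [ 586.22904607 -182.20631962  283.33955998] [179.49814747  -0.37810306  34.26402441] [-18.3  20.   79.2  -0.   80.2  37.4] 50.07981142570435
wrist bar_top [285. 251.] 0.61 [ 525.9 -221.4   87. ]
wrist wide_pocket [286. 249.] 0.77 [ 509.4 -232.3   32. ]
wrist load_point [283. 249.] 0.84 [ 506.6 -229.5   32. ]
bar ((578.3916015625, -180.15802001953125), (48.53669738769531, 9.199457168579102), 39.42818069458008)
scene bar_top [175. 165.] 0.89 [ 578.8 -179.9   87. ]
scene wide_pocket [188. 147.] 0.86 [ 503.9 -232.2   32. ]
scene load_point [185. 147.] 0.65 [ 506.9 -238.8   32. ]
side bar_top [307. 158.] 0.58 [ 583.3 -173.4   87. ]
side wide_pocket [343. 177.] 0.84 [ 502.1 -220.1   32. ]
side load_point [344. 175.] 0.96 [ 504.4 -232.1   32. ]
```

View pics/wrist2.png

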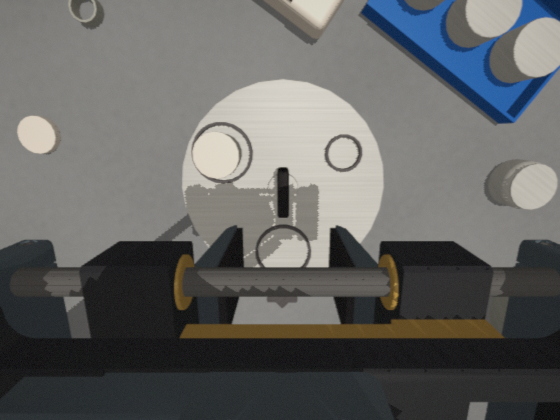

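The pointer tip (283,300), pocket centre (284,250) and bar are in line, so the carousel is aligned. On to the ring.

Call:
arm_command --motion '[{"offset": [0.0215,-0.0533,0.01],"spin": 0},{"offset": [0.0215,-0.0533,0.01],"spin": 0},{"offset": [0.0215,-0.0533,0.01],"spin": 0},{"offset": [0.0215,-0.0533,0.01],"spin": 0},{"offset": [0.0215,-0.0533,0.01],"spin": 0}]' --jaw 0.085

```text
time_s: 7.48
ee_pos: [522.5, 101.0, 227.8]
ee_rot: [180.0, -0.0, 34.2]
force: [-0.8, 0.1, -0.6]
gripper_width: 85.0
gripper_force: 0.0
```

Call:
arm_command --motion '[{"offset": [0.0215,-0.0533,0.01],"spin": 0},{"offset": [0.0215,-0.0533,0.01],"spin": 0},{"offset": [0.0215,-0.0533,0.01],"spin": 0},{"offset": [0,0,0],"spin": 0},{"offset": [0,0,0],"spin": 0}]'

```text
time_s: 8.1
ee_pos: [486.3, 267.6, 197.9]
ee_rot: [180.0, 0.0, 34.3]
force: [0.9, 1.7, -0.3]
gripper_width: 84.7
gripper_force: 0.0
```

```bash
python3 - <<'E'
from h import *
from scipy.optimize import least_squares
s=env.state(); print(s['time_s'],s['ee_pos'],s['ee_rot'],s['qpos'].round(1),s['gripper_width'])
f=env.grab_frame('wrist'); cv2.imwrite('pics/w3.png',f[0])
for r in env.pinpoint('wrist','core_ring')[:2]: print(np.round(r['location']),round(r['score'],2),ray('wrist',r['location'],0).round(1))
P=cloud('wrist',f[1]);x,y,z=P[...,0],P[...,1],P[...,2]
m=(z>36)&(z<46)&(np.hypot(x-486,y-268)<45); p=P[m][:,:2]
q=least_squares(lambda q:np.hypot(*(p-q[:2]).T)-q[2],[486,268,24],loss='soft_l1').x; print('ring',q,m.sum(),np.median(z[m]))
T=T_tool(); print('tool offset',(T[:3,:3].T@(np.array([*q[:2],T[2,3]])-T[:3,3])).round(1))
E
```

```text
8.1 [486.34462764 267.58866777 197.90820113] [1.79960708e+02 1.90262380e-02 3.42919930e+01] [27.7 17.7 95.  -0.  67.3 83.4] 84.70899223961393
[286. 193.] 0.94 [486.3 264.4   0. ]
ring [486.85850343 266.88350297  23.15218791] 468 41.23069954557562
tool offset [ 0.2 -0.1  0. ]
```

View pics/w3.png

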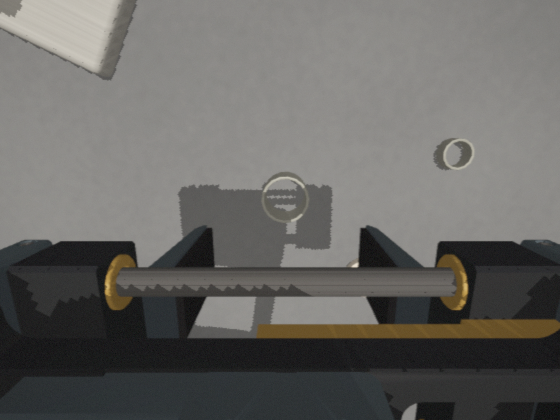

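The core ring is centred at (285,199) between the fingers. The small ring at (458,154) and the disc at (355,265) are clear of them. I'll descend and grip.

Call:
arm_command --motion '[{"offset": [0,0,0.055],"spin": 0},{"offset": [0,0,0.055],"spin": 0},{"offset": [0,0,0.038],"spin": 0},{"offset": [0,0,0.019],"spin": 0},{"offset": [0,0,0],"spin": 0}]'

```text
time_s: 8.82
ee_pos: [486.0, 266.1, 29.9]
ee_rot: [-180.0, 0.2, 34.1]
force: [0.1, 0.7, 0.5]
gripper_width: 84.8
gripper_force: 0.0
```

Call:
arm_command --motion '[{"offset": [0,0,0],"spin": 0},{"offset": [0,0,0],"spin": 0},{"offset": [0,0,0],"spin": 0},{"offset": [0,0,0],"spin": 0},{"offset": [0,0,0],"spin": 0}]' --jaw 0.035 --newtons 18

```text
time_s: 9.45
ee_pos: [486.5, 268.0, 31.5]
ee_rot: [180.0, -0.0, 34.2]
force: [-0.7, -0.3, 3.7]
gripper_width: 50.1
gripper_force: 18.0
```

Call:
arm_command --motion '[{"offset": [0,0,-0.02],"spin": 0},{"offset": [0,0,-0.06],"spin": 0},{"offset": [0,0,-0.06],"spin": 0},{"offset": [-0.0132,0.0213,0],"spin": 0},{"offset": [-0.0262,0.0426,0],"spin": 0}]'

```text
time_s: 10.07
ee_pos: [489.9, 193.2, 171.4]
ee_rot: [180.0, -0.1, 34.4]
force: [0.7, -0.1, -1.7]
gripper_width: 49.9
gripper_force: 18.0
```

Call:
arm_command --motion '[{"offset": [-0.0262,0.0426,0],"spin": 0},{"offset": [-0.0262,0.0426,0],"spin": 0},{"offset": [-0.0262,0.0426,0],"spin": 0},{"offset": [-0.0262,0.0426,0],"spin": 0},{"offset": [-0.0262,0.0426,0],"spin": 0}]'

```text
time_s: 10.7
ee_pos: [500.9, -58.5, 170.5]
ee_rot: [-180.0, 0.0, 34.3]
force: [0.5, 0.4, -2.2]
gripper_width: 50.1
gripper_force: 18.0
```

Call:
arm_command --motion '[{"offset": [-0.0262,0.0426,0],"spin": 0},{"offset": [-0.0262,0.0426,0],"spin": 0},{"offset": [-0.0262,0.0426,0],"spin": 0},{"offset": [-0.0132,0.0213,0],"spin": 0},{"offset": [0,0,0],"spin": 0}]'

```text
time_s: 11.32
ee_pos: [508.9, -233.4, 170.2]
ee_rot: [-180.0, 0.0, 34.1]
force: [-0.1, 0.5, -1.2]
gripper_width: 50.1
gripper_force: 18.0
```

Call:
arm_command --motion '[{"offset": [0,0,0],"spin": 0},{"offset": [0,0,0],"spin": 0}]'

```text
time_s: 11.58
ee_pos: [509.2, -230.7, 170.8]
ee_rot: [-180.0, 0.0, 34.3]
force: [-1.1, 0.5, -1.1]
gripper_width: 50.1
gripper_force: 18.0
```

```bash
python3 - <<'E'
from h import *
s=env.state(); print(s['time_s'],s['ee_pos'],s['ee_rot'],s['gripper_width'])
f=env.grab_frame('wrist'); cv2.imwrite('pics/w4.png',f[0])
P=cloud('wrist',f[1]);x,y,z=P[...,0],P[...,1],P[...,2]
bt=(z>83)&(z<91)&(np.hypot(x-584,y+182)<40); print('bar',cv2.minAreaRect(P[bt][:,:2].astype(np.float32)))
col=(z>35)&(z<46)&(f[0].max(2)<90)&(np.hypot(x-509.7,y+232.2)<48); p=P[col]
from scipy.optimize import least_squares
print('collar',least_squares(lambda q:np.hypot(p[:,0]-q[0],p[:,1]-q[1])-37,[509,-232],loss='soft_l1').x,len(p))
E
```

```text
11.575 [ 509.20750348 -230.73051693  170.84247919] [-1.79965910e+02  9.59955217e-03  3.43279275e+01] 50.09567403559036
bar ((584.728759765625, -182.6031951904297), (55.83346176147461, 13.388593673706055), 33.9760856628418)
collar [ 510.80725945 -232.57128692] 590
```

View pics/w4.png

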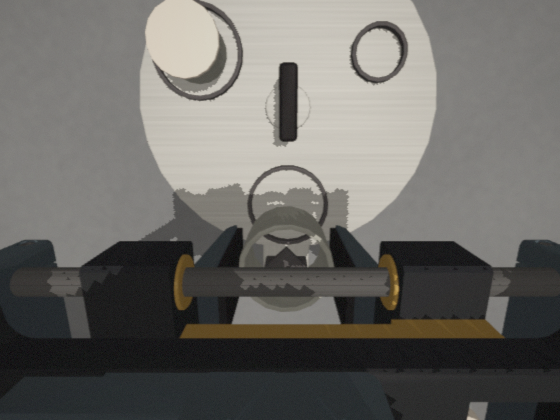

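Call:
arm_command --motion '[{"offset": [0,0.001,0.04],"spin": 0},{"offset": [0,0,0.035],"spin": 0},{"offset": [0,0,0.02],"spin": 0},{"offset": [0,0,0.004],"spin": 0},{"offset": [0,0,0],"spin": 0}]'

```text
time_s: 12.25
ee_pos: [510.4, -232.5, 72.5]
ee_rot: [180.0, -0.0, 34.3]
force: [0.4, 0.6, -1.2]
gripper_width: 50.2
gripper_force: 18.0
```

Call:
arm_command --motion '[{"offset": [0,0,0.003],"spin": 0},{"offset": [0,0,0.003],"spin": 0},{"offset": [0,0,0.001],"spin": 0},{"offset": [0,0,0],"spin": 0}]'

```text
time_s: 12.75
ee_pos: [509.9, -232.7, 65.0]
ee_rot: [180.0, 0.0, 34.2]
force: [-0.8, 1.2, -2.0]
gripper_width: 50.1
gripper_force: 18.0
```

Call:
arm_command --motion '[{"offset": [0,0,0.0015],"spin": 0},{"offset": [0,0,0],"spin": 0},{"offset": [0,0,0],"spin": 0}]'

```text
time_s: 13.12
ee_pos: [510.1, -232.8, 63.6]
ee_rot: [180.0, -0.0, 34.3]
force: [0.4, -0.9, -1.0]
gripper_width: 50.2
gripper_force: 18.0
```

Call:
arm_command --motion '[{"offset": [0,0,0.001],"spin": 0},{"offset": [0,0,0.0005],"spin": 0},{"offset": [0,0,0],"spin": 0}]'

```text
time_s: 13.5
ee_pos: [510.2, -233.0, 63.4]
ee_rot: [179.9, -0.0, 34.3]
force: [-1.9, -0.4, 7.8]
gripper_width: 49.7
gripper_force: 18.0
```

Contact with the floor (about 8 N upward). I'll release and retreat.

Call:
arm_command --motion '[{"offset": [0,0,0],"spin": 0},{"offset": [0,0,0],"spin": 0},{"offset": [0,0,0],"spin": 0}]' --jaw 0.08

```text
time_s: 13.88
ee_pos: [509.8, -232.7, 61.7]
ee_rot: [-180.0, 0.0, 34.2]
force: [0.5, -0.1, 0.2]
gripper_width: 77.0
gripper_force: 0.0
```

Call:
arm_command --motion '[{"offset": [0,0,-0.03],"spin": 0},{"offset": [0,0,-0.05],"spin": 0},{"offset": [0,0,-0.05],"spin": 0},{"offset": [-0.03,0,-0.04],"spin": 0},{"offset": [0,0,0],"spin": 0}]'

```text
time_s: 14.5
ee_pos: [485.6, -251.1, 235.4]
ee_rot: [179.6, -0.2, 34.2]
force: [0.0, -0.5, -0.2]
gripper_width: 80.1
gripper_force: 0.0
```

```bash
python3 - <<'E'
from h import *
from scipy.optimize import least_squares
s=env.state(); print(s['time_s'],s['ee_pos'])
for n in ('scene','side','wrist'):
    f=env.grab_frame(n); cv2.imwrite(f'pics/{n}5.png',f[0])
    P=cloud(n,f[1]);x,y,z=P[...,0],P[...,1],P[...,2]
    m=(z>66)&(z<80)&(np.hypot(x-510,y+232)<42); p=P[m]
    if len(p)>20:
        q=least_squares(lambda q:np.hypot(p[:,0]-q[0],p[:,1]-q[1])-23.5,[510,-232],loss='soft_l1').x; print(n,'ring',q,len(p),'top z',np.percentile(z[m],[10,50,90]))
    c=(z>35)&(z<46)&(f[0].max(2)<90)&(np.hypot(x-509.7,y+232.2)<48)&(np.hypot(x-509.7,y+232.2)>28); p=P[c]
    if len(p)>20: print('collar',least_squares(lambda q:np.hypot(p[:,0]-q[0],p[:,1]-q[1])-37,[509,-232],loss='soft_l1').x,len(p))
a,b=cv2.imread('pics/scene5.png')[90:270,80:280],cv2.imread('pics/side5.png')[110:290,220:420]
cv2.imwrite('pics/c5.png',cv2.resize(np.hstack([a,b]),(800,360)))
E
```

```text
14.5 [ 485.62234748 -251.07082317  235.39363257]
scene ring [ 511.37195822 -232.96240193] 166 top z [66.8893677  70.65654818 72.5463504 ]
collar [ 511.22530165 -231.49113349] 142
side ring [ 508.41481875 -232.3658316 ] 117 top z [67.24399217 70.64659395 72.55606457]
collar [ 508.21598448 -230.85672611] 128
wrist ring [ 509.84410141 -233.50286872] 477 top z [70.00866581 72.01081682 73.10253894]
collar [ 509.83426132 -231.88196814] 307
```

View pics/c5.png

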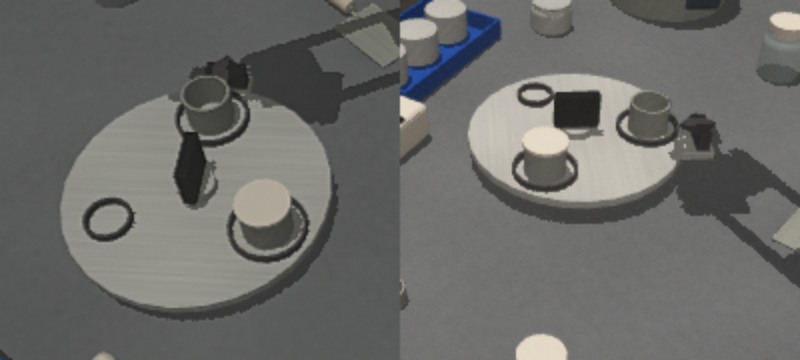

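The crops show the ring upright inside the collar at the pointer: (208,105) left, (648,115) right. Its top is at about 72 mm and it sits about 1.5 mm off centre, so I'll hand in.

```bash
python3 -c "
from workcell import env
print(env.job_done())"
```

```text
the job is handed in; nothing more can be done
None
```

The empty wide pocket is at the pointer with the core ring standing upright on its floor, about 1.5 mm off centre and released; the job was handed in at about 15 s, with no verdict returned.

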